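# Fill the coin-roll tray and close its keeper bar

### The arm

A 6-joint arm with a two-finger parallel gripper is mounted at the origin on a cart in front of the work surface, level with it; the furniture and walls round the work are solid. World frame = base frame: x ahead of the robot, y to its left, z up, the work surface at z = 0. Lengths are in m, angles in rad, forces in N, time in s.
With the tool pointing down it reaches from about 0.35 to 0.775 m from the base axis. Payload 5.5 kg.
Tool frame: the origin (TCP) lies on the centre line of the jaws, within the pads' length; the fingertips stand 25 mm ahead of it and the grasp point (between the pads) lies 6 mm ahead of it; z points along the fingers, y is the line along which they close (so a half turn about z gives the same grasp; the last joint's range is limited). The gripper opens to 85 mm and grips with 20 to 120 N. Pads are 22 mm wide; open, the fingers measure 114 mm over their backs; the gripper's body (76 mm by 85 mm) begins 54 mm behind the grasp point. The pads swing forward as they close: fully open they stand 13 mm farther back than shut.
Start: joints at [1.056, 0.313, 0.046, 1.304, 0, 1.431], TCP at [0.211, 0.535, 0.256] pointing down, gripper open.
Joint ranges: [-2.76, 2.76], [-0.86, 1.69], [-1.03, 1.26], [-2.2, 2.34], [-1.47, 1.5], [-3.14, 3.14]. Speed limits (rad/s): [2.57, 2.57, 3.14, 3.14, 3.14, 3.14].

### API

Orientations are given as a unit quaternion [x, y, z, w].
In Python, from cell import env gives the robot as it stands.
- The arm moves only by the shell command python3 -m handwheel 'ROWS' [FORCE]. ROWS is JSON, a list of rows, each a list of 3 entries, a list of its own where there are three numbers: the opening, from 0 (shut) to 1 (fully open), then the shift along the tool's x, y, z scaled (see below), then the turn, a rotation vector about the tool's x, y, z scaled (see below). A call has 1 to 12 rows; each row is the pose to reach, as a shift and turn from the pose commanded when the call began, along the tool's axes at that moment, turning the shorter way round; what a row does not reach only later rows make up. The controller multiplies each number of a shift by 0.3 m and each number of a turn by pi rad. A row lasts 1/8 s, in which the tool goes at most 62.5 mm and 10.7 degrees, less where a joint would pass 70% of its speed; a pose out of reach is approached as far as the arm can. A call with a number of a shift or a turn outside -1 to 1 is refused whole. A call with a gripper value outside its range is refused whole. The fingers move at their own pace and stop on an object; FORCE is the grip in N (left out, the last holds). Time passes only in rows, so rows that repeat a pose let the fingers close. It gives the time, the measured TCP pose, the force, the opening and the grip force at its end, in the units of the state.
- env.get_state(): the state, without advancing time (a new reading comes with each control period).
- env.read_camera(name): name is "scene" or "top"; returns the picture (420x560x3 uint8, red, green, blue); there is no depth.
- env.camera_model(name): a dict with "vertical_fov" (degrees; the focal length in pixels is half the picture's height over the tangent of half this angle, whatever the lens; pixels are square), "cx", "cy" (the principal point, pixels), "D" ([k1, k2, p1, p2, k3] as OpenCV has them; the pictures are not rectified), "R" (3x3) and "t" (3): a world point X has camera coordinates R X + t. Camera axes: x right, y down, z forward; pixel columns grow to the right and rows downward; lengths in m; the calibration is good to about 2 mm. A picture is of the moment at which its call begins. camera_model takes no time and is no camera call.
- env.finish_job(): hands the job in; it is judged then, once.
The state is a dict: "t": time; "joint_positions": joint angles; "qd": joint speeds; "joint_efforts": joint torques, N m; "position": TCP position; "ee_rot": TCP orientation; "wrist_force": force on the tool from outside, world axes, zero at the start; "ft_torque": the same for the moment, N m; "finger_gap": finger opening in m; "finger_force": force on a finger pad.
Only numpy, scipy, OpenCV 4.12 (cv2) and the standard library are available. Lean on these libraries where they do the work, as an engineer would, in place of code of your own. Each camera call takes 0.05 s, during which the arm holds its last target. There are 200 camera calls.

### The job

Complete the row in the sloping coin-roll tray: lay the three loose coin rolls from the counter into its three empty channels, one in each, seated down in the channel with the lower end against the lip, so that all five lie in a neat row. Then swing the keeper bar fully down over the rolls and let go, so the tray is ready for collection. Leave the two rolls already loaded in their places and do not shift the other things on the counter.

Things in the scene. Friction and masses are not known exactly. Their poses are not given: they have to be found in the camera images.
- tray: fixed grey tray, 270 mm wide, 105 deep: a sheet sloping up 22 deg away from the robot with five V channels (45 deg flanks, 20 mm wide, 10 deep, 56 apart) running up it, one roll each. Origin on the counter under its middle; x horizontal, up-slope; y left; z up. Channel bottoms start at x=-48, z=8 mm at a lip that rises 19 mm above them, and run 116 up the slope. Pivot ears at the high corners
- keeper (a joint): angle of the keeper bar, a steel strip 24 mm wide, 3 thick across the tray on two side arms hinged at the high end. 0: closed, parallel to the slope, across the middles of all rolls, 4 mm above them (a proud roll stops it); about 2.0: upright, clear (starts 1.75 to 2.1). Stiff pivots (0.08 N m, 1.5 N at the tab) hold it wherever it is left
- keeper_tab (a point): grip point on the bar's black thumb tab, a 14 x 14 mm block standing 33 mm off the bar's middle; 23 mm off the bar, 10 mm below the tab's end. Turns with the bar: z along the tab away from the bar, x from the bar towards the pivot, y along the pivot line. Bar upright: tab points away from the robot; closed: squarely off the slope
- keeper_pivot (a point): middle of the keeper bar's pivot line (along the tray's y); the bar's middle is 59 mm from it. The bar turns about it from upright towards the robot and down. Behind the tray a clear glass screen stands across the whole counter, its face at world x = 675 mm. Axes parallel to the tray's
- roll_a: wrapped coin roll, a paper cylinder 26 mm in diameter, 88 mm long, about 0.31 kg; starts lying on the counter beside the tray and is to be loaded. Origin: centre of one end face; its z axis runs along the roll to the other end
- roll_b: wrapped coin roll, a paper cylinder 26 mm in diameter, 88 mm long, about 0.31 kg; starts lying on the counter beside the tray and is to be loaded. A round stand hung with hand stamps, 100 mm wide and 136 high, fixed at world x = 563, y = 170 mm, stands between it and the tray. Origin: centre of one end face; its z axis runs along the roll to the other end
- roll_c: wrapped coin roll, a paper cylinder 26 mm in diameter, 88 mm long, about 0.31 kg; starts lying on the counter beside the tray and is to be loaded. Origin: centre of one end face; its z axis runs along the roll to the other end
- roll_d: wrapped coin roll, a paper cylinder 26 mm in diameter, 88 mm long, about 0.31 kg; already in the tray, in its first channel from the left; stays there. Origin: centre of its lower end face; its z axis runs along the roll
- roll_e: wrapped coin roll, a paper cylinder 26 mm in diameter, 88 mm long, about 0.31 kg; already in the tray, in its middle channel; stays there. Origin: centre of its lower end face; its z axis runs along the roll
- roll_a_mid (a point): middle of roll_a, on its axis (z along the roll)
- roll_b_mid (a point): middle of roll_b, on its axis (z along the roll)
- roll_c_mid (a point): middle of roll_c, on its axis (z along the roll)
- place_2 (a point): where the middle of a roll lies when it is seated in the second channel from the left with its lower end 1 mm from the lip (axes parallel to the tray's; the seated roll's axis runs up the slope). Empty at the start
- place_4 (a point): where the middle of a roll lies when it is seated in the fourth channel from the left with its lower end 1 mm from the lip (axes parallel to the tray's; the seated roll's axis runs up the slope). Empty at the start
- place_5 (a point): where the middle of a roll lies when it is seated in the fifth (rightmost) channel with its lower end 1 mm from the lip (axes parallel to the tray's; the seated roll's axis runs up the slope). Empty at the start
- till_roll: white till roll standing on end, 58 mm in diameter, 57 mm high; a bystander on the counter, origin at the centre of its underside
- ink_pad: closed ink pad, 69 x 98 x 19 mm; a bystander on the counter, origin at the centre of its underside
- stapler: black stapler, 36 x 128 x 46 mm; a bystander on the counter, origin at the centre of its underside
- stamp: hand stamp with turned handle, 30 mm wide, 75 mm high, standing; a bystander on the counter, origin at the centre of its underside
- spare_stack: stack of coins, 27 mm wide, 25 mm high; a bystander on the counter, origin at the centre of its underside
- spare_stack2: stack of coins, 26 mm wide, 19 mm high; a bystander on the counter, origin at the centre of its underside
Mind the look-alikes: they are no part of the job. Leave any red look-alike of the roll_c alone.

How it is judged:
By the outcome, as a careful person would: the job done as asked, in the order asked, and still so for the second after the job is handed in, with the robot touching nothing.
It also fails if it takes over 72 s, if anything falls off the work surface, if the arm or the gripper's body presses on something with over 40 N, if the wrist force passes 120 N, or if a joint passes its speed limit or range.

## Working session

There is one attempt and no reset: what is moved stays moved. The work goes in short steps, Python scripts to look and compute and a shell command to move; the robot and the scene stay as the last step left them, time stands still between calls to the robot, and variables do not carry over. Pictures are saved under pics/ and viewed, at most 10 in all, crops included, and the job is handed in when it is done.

```bash
ls; mkdir -p pics; python3 - <<'E'
from cell import env
import cv2
for n in("scene","top"):
    im=env.read_camera(n); cv2.imwrite(f"pics/{n}0.png",im[:,:,::-1]); m=env.camera_model(n); print(n,m)
print(env.get_state())
E
```

```text
pics
scene {'vertical_fov': 43.2267393166052, 'cx': 274.48888165011925, 'cy': 211.58402204269177, 'D': array([0.02381812, 0.        , 0.        , 0.        , 0.        ]), 'R': array([[ 0.85603539, -0.5169136 , -0.00193201],
       [-0.38230678, -0.63059517, -0.67541932],
       [ 0.34791512,  0.57892147, -0.73743136]]), 't': array([-0.47085149,  0.24085238,  1.721125  ])}
top {'vertical_fov': 43.514063879074726, 'cx': 279.10301506184305, 'cy': 213.70997501804666, 'D': array([-0.0717864,  0.       ,  0.       ,  0.       ,  0.       ]), 'R': array([[-0.25238745, -0.96760999, -0.00561073],
       [-0.93757256,  0.2459783 , -0.24587063],
       [ 0.23928699, -0.05679419, -0.96928642]]), 't': array([0.12436671, 0.52414438, 1.82697716])}
{'t': 0.1, 'joint_positions': array([ 1.05637909e+00,  3.13944647e-01,  4.50797811e-02,  1.30359799e+00,
       -2.16765571e-05,  1.43121043e+00]), 'qd': array([-1.56738719e-03, -3.02216769e-03,  2.47570156e-03,  1.12837455e-03,
       -5.00338244e-04, -8.26716068e-05]), 'joint_efforts': array([ 3.54047923e-03, -4.81726313e+01,  2.99242991e+01,  1.27356540e-02,
       -7.28108535e-05, -2.23484795e-05]), 'position': array([0.21031475, 0.53470533, 0.25548176]), 'ee_rot': array([ 1.86320366e-01,  9.82488690e-01, -7.92588712e-04, -2.57383979e-04]), 'wrist_force': array([ 0.41561962, -0.07789043, -1.45441066]), 'ft_torque': array([-0.0212132 ,  0.02861181,  0.02832489]), 'finger_force': 0.0, 'finger_gap': 0.0855168466729886}
```

View pics/scene0.png

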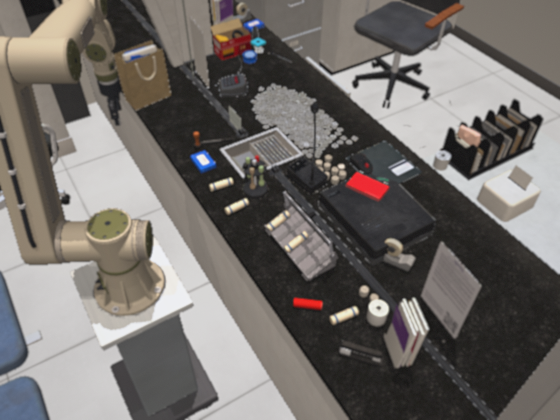

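View pics/top0.png

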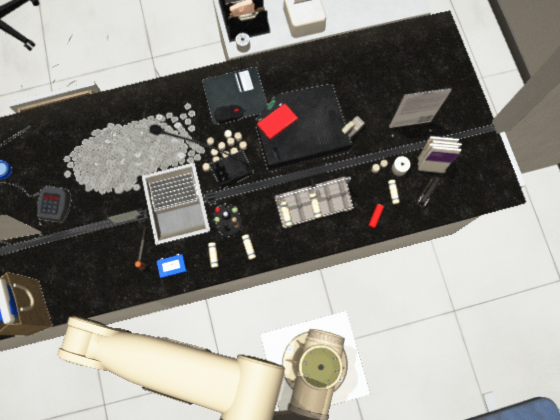

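The scene view shows the tray at about (300,240), loose cream rolls at (221,184), (236,206) and (344,315), a red look-alike at (308,303), and the stamp stand at (257,175). In the top view the loose rolls are at (213,254), (249,247) and (393,191), the red one is at (376,215), and the tray is at (315,200) with rolls d (285,212) and e (316,203).

```bash
cat > h.py <<'E'
import numpy as np,cv2
from cell import env
from scipy.spatial.transform import Rotation as R
def cam(n):
    m=env.camera_model(n); f=210/np.tan(np.radians(m["vertical_fov"])/2)
    return np.array([[f,0,m["cx"]],[0,f,m["cy"]],[0,0,1]]),m["D"],np.array(m["R"]),np.array(m["t"])
def rays(n,px):
    K,D,Rm,t=cam(n); u=cv2.undistortPoints(np.float64(px).reshape(-1,1,2),K,D).reshape(-1,2)
    return -Rm.T@t, np.c_[u,np.ones(len(u))]@Rm
def plane(n,px,z):
    c,d=rays(n,px); return c+d*((z-c[2])/d[:,2])[:,None]
def proj(n,X):
    K,D,Rm,t=cam(n); return cv2.projectPoints(np.float64(X).reshape(-1,1,3),cv2.Rodrigues(Rm)[0],t,K,D)[0].reshape(-1,2)
def tri(p,q):
    a,u=rays("scene",[p]);b,v=rays("top",[q]);u=u[0]/np.linalg.norm(u);v=v[0]/np.linalg.norm(v)
    s=np.linalg.lstsq(np.c_[u,-v],b-a,rcond=None)[0]; P,Q=a+s[0]*u,b+s[1]*v
    return (P+Q)/2,np.linalg.norm(P-Q)
def cream(im):
    h=cv2.cvtColor(im,cv2.COLOR_RGB2HSV).astype(int); return ((h[...,2]>140)&(h[...,1]>25)&(h[...,1]<110)&(h[...,0]>8)&(h[...,0]<35)).astype(np.uint8)
def crop(im,x0,y0,x1,y1,s,f):
    cv2.imwrite(f,cv2.resize(im[y0:y1,x0:x1,::-1],None,fx=s,fy=s,interpolation=cv2.INTER_CUBIC))
def shift(target,rotq=None):
    "shift in tool axes from now, scaled; turn scaled"
    s=env.get_state(); r=R.from_quat(s["ee_rot"])
    sh=r.inv().apply(np.array(target)-s["position"])/.3
    tn=np.zeros(3) if rotq is None else (r.inv()*rotq).as_rotvec()/np.pi
    return sh.round(4),tn.round(4)
E
python3 - <<'E'
from h import *
boxes={"top":(195,160,440,270),"scene":(195,165,405,370)}
ims=[]
for n,(x0,y0,x1,y1) in boxes.items():
    im=env.read_camera(n); m=cream(im); 
    k,l,st,ce=cv2.connectedComponentsWithStats(m)
    for i in range(1,k):
        if st[i,4]>=25 and x0<ce[i][0]<x1 and y0<ce[i][1]<y1:
            ys,xs=np.where(l==i); 
            z=.042 if (n=="top" and 275<ce[i][0]<350) or (n=="scene" and 265<ce[i][0]<310 and ce[i][1]<260) else .013
            P=plane(n,np.c_[xs,ys],z)[:,:2].astype(np.float32); r=cv2.minAreaRect(P)
            c=P.mean(0); ev,V=np.linalg.eigh(np.cov((P-c).T)); a=V[:,1]
            print(n,ce[i].round(1),st[i,4],"z",z,"mean",c.round(4),"rectc",np.round(r[0],4),"size",np.round(r[1],3),"ang",np.degrees(np.arctan(a[1]/a[0])).round(1))
    crop(im,x0,y0,x1,y1,3.2 if n=="top" else 2.8,f"pics/{n}c.png")
E
```

```text
top [383.5 162.8] 36 z 0.013 mean [ 0.644  -0.4498] rectc [ 0.6435 -0.4497] size [0.019 0.025] ang -25.7
top [205.7 166. ] 40 z 0.013 mean [0.8032 0.2072] rectc [0.8031 0.206 ] size [0.023 0.025] ang 3.0
top [375.4 167.5] 50 z 0.013 mean [ 0.6339 -0.4143] rectc [ 0.6338 -0.4147] size [0.027 0.029] ang -50.8
top [341.9 186.6] 51 z 0.042 mean [ 0.5855 -0.2643] rectc [ 0.5857 -0.2673] size [0.033 0.043] ang -17.7
top [390.8 191.7] 27 z 0.013 mean [ 0.5277 -0.4418] rectc [ 0.5284 -0.4415] size [0.007 0.051] ang -5.5
top [327.3 190.1] 37 z 0.042 mean [ 0.5863 -0.2084] rectc [ 0.5862 -0.2044] size [0.034 0.029] ang 8.7
top [311.6 193.7] 47 z 0.042 mean [ 0.5877 -0.1487] rectc [ 0.5874 -0.1477] size [0.024 0.033] ang -87.9
top [298.1 199.5] 35 z 0.042 mean [ 0.5788 -0.0945] rectc [ 0.5815 -0.0924] size [0.041 0.025] ang -13.5
top [345.  201.7] 49 z 0.042 mean [ 0.5271 -0.259 ] rectc [ 0.5281 -0.2567] size [0.023 0.057] ang -10.8
top [282.9 201.5] 42 z 0.042 mean [ 0.5854 -0.0387] rectc [ 0.5842 -0.0371] size [0.024 0.03 ] ang -75.7
top [315.5 207.1] 122 z 0.042 mean [ 0.5348 -0.1487] rectc 
[... 2162 characters left out ...]
007 -0.1596] rectc [ 0.5007 -0.1595] size [0.03  0.013] ang 84.4
scene [364.  289.2] 55 z 0.013 mean [ 0.636  -0.4108] rectc [ 0.6356 -0.4113] size [0.028 0.025] ang 19.0
scene [373.9 297.1] 44 z 0.013 mean [ 0.6443 -0.4506] rectc [ 0.6428 -0.4491] size [0.023 0.026] ang 19.4
scene [355.7 309.5] 27 z 0.013 mean [ 0.5679 -0.4572] rectc [ 0.5682 -0.4572] size [0.026 0.011] ang 72.0
scene [344.5 314.1] 137 z 0.013 mean [ 0.5285 -0.4528] rectc [ 0.5283 -0.4529] size [0.029 0.053] ang -2.2
scene [377.4 317.6] 36 z 0.013 mean [ 0.6072 -0.5147] rectc [ 0.6069 -0.5131] size [0.02 0.04] ang -49.9
scene [332.7 318.9] 36 z 0.013 mean [ 0.4874 -0.4477] rectc [ 0.4874 -0.4482] size [0.028 0.013] ang 71.3
```

View pics/topc.png

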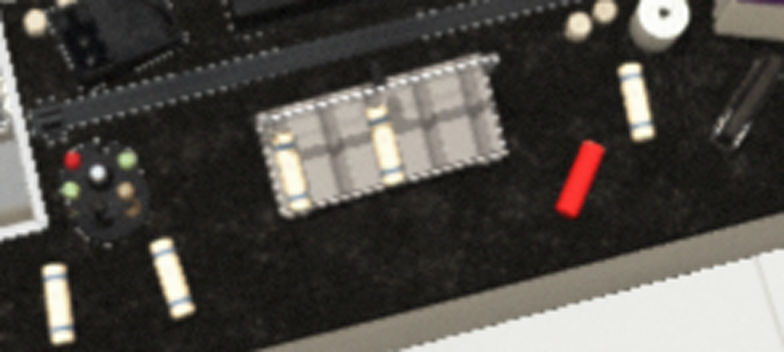

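View pics/scenec.png

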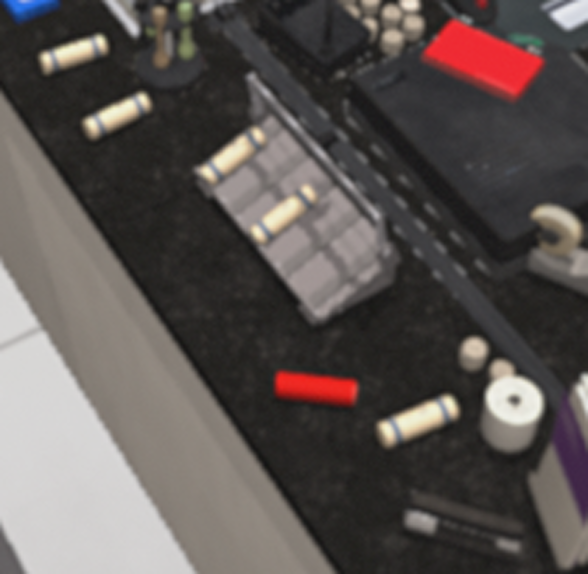

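The crops show the three wanted rolls as cream with blue bands, at top (213,254), (249,247) and (393,191). The look-alikes are the red roll at top (376,215), the coin stacks at (375,167) and (384,163), and the coins behind the glass at (225,145). I choose the three banded cream ones. The keeper is upright at the back, with its tab at top (313,183).

```bash
cat > m.py <<'E'
from h import *
def blob(n,im,c,z,tray=False,w=22):
    x0,y0=int(c[0]-w),int(c[1]-w); s=4
    g=cv2.resize(im[y0:y0+2*w,x0:x0+2*w],None,fx=s,fy=s,interpolation=cv2.INTER_CUBIC).astype(int)
    d=g[...,0]-g[...,2]; m=(g.max(2)>105)&((d>28) if tray else True)
    m=cv2.morphologyEx(m.astype(np.uint8),cv2.MORPH_CLOSE,np.ones((9,9)) if tray else np.ones((5,5)))
    k,l,st,ce=cv2.connectedComponentsWithStats(m); q=np.hypot(*(ce[1:]-w*s).T)-st[1:,4]*.01; i=1+q.argmin()
    ys,xs=np.where(l==i); px=np.c_[(xs+.5)/s-.5+x0,(ys+.5)/s-.5+y0]
    P=plane(n,px,z)[:,:2]; mu=P.mean(0); _,V=np.linalg.eigh(np.cov((P-mu).T)); a=V[:,1]*np.sign(V[0,1]); u=(P-mu)@a; v=(P-mu)@np.array([-a[1],a[0]])
    return px.mean(0),mu,np.degrees(np.arctan2(a[1],a[0])),np.ptp(u),np.ptp(v)
E
python3 - <<'E'
from m import *
it,isc=env.read_camera("top"),env.read_camera("scene")
for nm,t,s,z,tr in [("L2",(213,254),(221,184),.013,0),("L1",(249,247),(236.5,206),.013,0),("R",(393,191),(344,315),.013,0),("d",(285.7,214),(278.5,220),.042,1),("e",(315.2,205),(296.8,241),.042,1)]:
    r=[]
    for n,im,c in(("top",it,t),("scene",isc,s)):
        p,mu,a,L,W=blob(n,im,c,z,tr); r.append(p); print(nm,n,p.round(1),mu.round(4),"ang%.1f L%.3f W%.3f"%(a,L,W))
    X,g=tri(r[1],r[0]); print("   tri",X.round(4),"gap %.4f"%g)
C=lambda x,y:(195+x/3.2,160+y/3.2)
S=lambda x,y:(195+x/2.8,165+y/2.8)
for nm,t,s in[("tray front R",(504,157),(316,321)),("tray frontL",(286,213),(198,172)),("e hi",(376,107),(313,190)),("e lo",(393,182),(257,237)),("d hi",(283,135),(262,134)),("d lo",(298,210),(206,173)),("bar R",(494,61),(386,228)),("bar L",(262,118),(252,80))]:
    X,g=tri(S(*s),C(*t)); print(nm,X.round(4),"%.4f"%g)
E
```

```text
L2 top [212.7 254.4] [0.4651 0.2569] ang-5.8 L0.094 W0.030
L2 scene [220.8 183.4] [0.4658 0.2562] ang-3.6 L0.099 W0.042
   tri [0.4656 0.2569 0.0123] gap 0.0009
L1 top [248.2 246.4] [0.4614 0.1246] ang3.8 L0.095 W0.030
L1 scene [236.3 205.4] [0.4615 0.1242] ang5.4 L0.102 W0.039
   tri [0.4615 0.1246 0.0125] gap 0.0001
R top [393.4 191.3] [ 0.5269 -0.4518] ang-6.8 L0.096 W0.030
R scene [343.8 314.5] [ 0.5259 -0.4527] ang-5.3 L0.099 W0.034
   tri [ 0.5268 -0.4521  0.0115] gap 0.0007
d top [285.5 212.7] [ 0.5421 -0.0372] ang0.2 L0.051 W0.030
d scene [278. 220.] [ 0.5419 -0.0378] ang17.0 L0.109 W0.034
   tri [ 0.5422 -0.0372  0.041 ] gap 0.0002
e top [314.9 204.5] [ 0.545  -0.1492] ang-4.4 L0.053 W0.030
e scene [297.6 239.6] [ 0.5521 -0.1483] ang16.5 L0.089 W0.033
   tri [ 0.5475 -0.1498  0.0446] gap 0.0063
tray front R [ 0.5026 -0.2848  0.0092] 0.0042
tray frontL [ 0.4997 -0.0219  0.0162] 0.0018
e hi [ 0.5851 -0.1504  0.0582] 0.0036
e lo [ 0.5049 -0.1507  0.0192] 0.0053
d hi [ 0.5811 -0.0397  0.0567] 0.0050
d lo [ 0.5001 -0.0361  0.0266] 0.0074
bar R [ 0.5886 -0.2837  0.1231] 0.0096
bar L [ 0.5826 -0.0162  0.1333] 0.0001
```

```bash
cat > g.py <<'E'
from h import *
import sys
PSI=1.0; E=np.array([.5443,-.1495,.042]); S22=np.radians(22)
def down(a):
    a=np.radians(a); return R.from_matrix(np.c_[[-np.cos(a),-np.sin(a),0],[-np.sin(a),np.cos(a),0],[0,0,-1]])
def slope(psi=PSI,tilt=22):
    p=np.radians(psi); t=np.radians(tilt); x=-np.array([np.cos(t)*np.cos(p),np.cos(t)*np.sin(p),np.sin(t)]); z=np.array([np.sin(t)*np.cos(p),np.sin(t)*np.sin(p),-np.cos(t)])
    return R.from_matrix(np.c_[x,np.cross(z,x),z])
def place(k): # k channels from left 1..5
    p=np.radians(PSI); return E+(3-k)*.056*np.array([-np.sin(p),np.cos(p),0])
def tcp(mid,up,along=0): # along = up-slope
    M=slope().as_matrix(); return mid-M[:,2]*up-M[:,0]*along
def show(*T):
    for t,q in T: s,r=shift(t,q); print(s.tolist(),r.tolist())
    s=env.get_state(); print("t%.2f"%s["t"],"pos",s["position"].round(4),"F",s["wrist_force"].round(1),"gap %.4f ff %.1f"%(s["finger_gap"],s["finger_force"]))
E
python3 - <<'E'
from g import *
q=down(-5.5); show(([.4655,.2567,.12],q),([.4655,.2567,.032],q))
E
```

```text
[-1.1307, -0.5517, 0.4535] [-0.0002, -0.0, -0.0887]
[-1.1308, -0.5515, 0.7469] [-0.0002, -0.0, -0.0887]
t0.30 pos [0.2105 0.535  0.256 ] F [ 0.7  0.2 -0.3] gap 0.0856 ff 0.0
```

```bash
python3 -m handwheel '[[1,[-0.9,-0.44,0.2],[0,0,-0.0887]],[1,[-0.9,-0.44,0.36],[0,0,-0.0887]],[1,[-0.9,-0.44,0.36],[0,0,-0.0887]],[1,[-0.9,-0.44,0.36],[0,0,-0.0887]],[0.7,[-0.9,-0.44,0.36],[0,0,-0.0887]],[0.7,[-0.9,-0.44,0.36],[0,0,-0.0887]]]' 60
python3 - <<'E'
from g import *
q=down(-5.5); show(([.4655,.2567,.08],q),([.4655,.2567,.032],q))
E
```

```text
t: 1.05
position: [0.4146, 0.3105, 0.1467]
ee_rot: [0.051, 0.999, -0.001, -0.001]
wrist_force: [-0.6, -0.3, 0.1]
finger_gap: 0.06
finger_force: 0.0
[-0.1872, -0.161, 0.2224] [-0.0005, -0.0006, -0.0016]
[-0.1874, -0.1608, 0.3824] [-0.0005, -0.0006, -0.0016]
t1.05 pos [0.4146 0.3105 0.1467] F [-0.6 -0.3  0.1] gap 0.0600 ff 0.0
```

```bash
python3 -m handwheel '[[0.7,[-0.187,-0.161,0.2],[0,0,-0.0016]],[0.7,[-0.187,-0.161,0.22],[0,0,-0.0016]],[0.7,[-0.187,-0.161,0.22],[0,0,-0.0016]],[0.7,[-0.187,-0.161,0.38],[0,0,-0.0016]],[0.7,[-0.187,-0.161,0.38],[0,0,-0.0016]],[0.7,[-0.187,-0.161,0.38],[0,0,-0.0016]],[0.2,[-0.187,-0.161,0.38],[0,0,-0.0016]],[0.2,[-0.187,-0.161,0.38],[0,0,-0.0016]],[0.2,[-0.187,-0.161,0.38],[0,0,-0.0016]],[0.2,[-0.187,-0.161,0.38],[0,0,-0.0016]]]' 60
```

```text
t: 2.3
position: [0.4656, 0.2605, 0.0361]
ee_rot: [0.045, 0.999, 0.001, 0.001]
wrist_force: [-1.5, -0.2, 7.5]
finger_gap: 0.0234
finger_force: 58.5
```

```bash
python3 -m handwheel '[[0.2,[0,0,-0.1],[0,0,0]],[0.2,[0,0,-0.3],[0,0,0]],[0.2,[0,0,-0.5],[0,0,0]],[0.2,[0,0,-0.7],[0,0,0]],[0.2,[0,0,-0.7],[0,0,0]],[0.2,[0,0,-0.7],[0,0,0]]]' 60
python3 - <<'E'
from g import *
show();im=env.read_camera("scene");s=env.get_state();show()
p=proj("scene",[s["position"]])[0].astype(int);print(p)
it=env.read_camera("top");q=proj("top",[s["position"]])[0].astype(int);print(q)
a=[cv2.resize(i[c[1]-25:c[1]+25,c[0]-30:c[0]+30,::-1],None,fx=6,fy=6,interpolation=cv2.INTER_CUBIC) for i,c in((im,p),(it,q))]
cv2.imwrite("pics/held1.png",np.hstack(a))
E
```

```text
t: 3.05
position: [0.4642, 0.2598, 0.2438]
ee_rot: [0.046, 0.999, 0.0, -0.0]
wrist_force: [0.5, 0.1, -3.1]
finger_gap: 0.0232
finger_force: 60.1
t3.05 pos [0.4642 0.2598 0.2438] F [ 0.5  0.1 -3.1] gap 0.0232 ff 60.1
t3.10 pos [0.4637 0.2596 0.2428] F [-0.6 -0.5 -2.6] gap 0.0233 ff 60.1
[214 136]
[202 242]
```

View pics/held1.png

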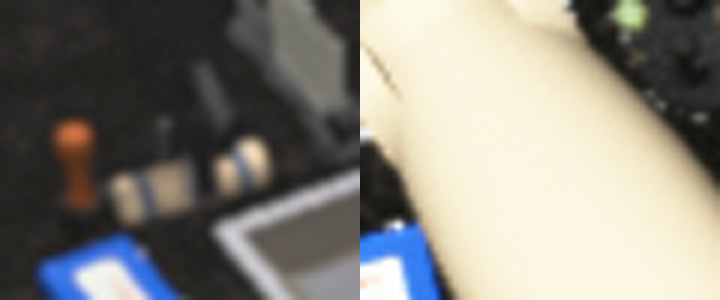

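The left crop shows the roll held level near its middle, at scene (216,141).

```bash
python3 - <<'E'
from g import *
q=slope(); p=place(4); print(p,tcp(p,.14),tcp(p,.022))
w=tcp(p,.14); w[2]=.25; show((w,q),(tcp(p,.14),q),(tcp(p,.04,.004),q))
E
```

```text
[ 0.54527733 -0.20549147  0.042     ] [ 0.4928404  -0.20640676  0.17180574] [ 0.53703724 -0.2056353   0.06239804]
[-0.239, -1.5378, -0.0243] [-0.0071, -0.1232, -0.0341]
[-0.2399, -1.5374, 0.2363] [-0.0071, -0.1232, -0.0341]
[-0.3774, -1.522, 0.5399] [-0.0071, -0.1232, -0.0341]
t3.15 pos [0.4634 0.2595 0.2423] F [ 0.9 -1.4 -3. ] gap 0.0235 ff 60.1
```

```bash
python3 -m handwheel '[[0.2,[-0.05,-0.2,-0.02],[0,0,0]],[0.2,[-0.1,-0.4,-0.02],[0,0,0]],[0.2,[-0.15,-0.6,-0.02],[0,0,0]],[0.2,[-0.2,-0.8,-0.02],[-0.0071,-0.04,-0.034]],[0.2,[-0.24,-1,-0.02],[-0.0071,-0.08,-0.034]],[0.2,[-0.24,-1,-0.02],[-0.0071,-0.1232,-0.034]],[0.2,[-0.24,-1,-0.02],[-0.0071,-0.1232,-0.034]],[0.2,[-0.24,-1,-0.02],[-0.0071,-0.1232,-0.034]]]'
python3 - <<'E'
from g import *
q=slope(); p=place(4)
show((tcp(p,.14),q),(tcp(p,.04,.004),q),(tcp(p,.025,.004),q))
print((slope().inv()*R.from_quat(env.get_state()["ee_rot"])).as_rotvec(True))
E
```

```text
t: 4.15
position: [0.5092, -0.045, 0.2501]
ee_rot: [-0.009, 0.981, 0.003, 0.191]
wrist_force: [-0.2, -0.5, -1.5]
finger_gap: 0.0234
finger_force: 60.3
[0.157, -0.5375, 0.2169] [0.0006, 0.0004, -0.0001]
[0.1441, -0.5381, 0.5502] [0.0006, 0.0004, -0.0001]
[0.1441, -0.5382, 0.6002] [0.0006, 0.0004, -0.0001]
t4.15 pos [ 0.5092 -0.045   0.2501] F [-0.2 -0.5 -1.5] gap 0.0234 ff 60.3
[-0.10610919 -0.06340973  0.01326322]
```

```bash
python3 -m handwheel '[[0.2,[0.05,-0.2,0],[0,0,0]],[0.2,[0.1,-0.4,0],[0,0,0]],[0.2,[0.145,-0.538,0.05],[0,0,0]],[0.2,[0.145,-0.538,0.22],[0,0,0]],[0.2,[0.145,-0.538,0.4],[0,0,0]],[0.2,[0.145,-0.538,0.54],[0,0,0]],[0.2,[0.145,-0.538,0.54],[0,0,0]],[0.2,[0.145,-0.538,0.54],[0,0,0]]]'
python3 - <<'E'
from g import *
import time
q=slope(); p=place(4)
for i in range(4): s=env.get_state(); print(s["position"].round(4)); env.read_camera("top") if i<3 else 0
show((tcp(p,.022,.004),q),(tcp(p,.022,-.002),q))
im=env.read_camera("scene"); crop(im,240,180,360,300,5,"pics/pl4.png")
E
```

```text
t: 5.15
position: [0.5344, -0.2062, 0.0844]
ee_rot: [-0.009, 0.981, 0.002, 0.193]
wrist_force: [-0.4, 0.8, -2.7]
finger_gap: 0.0234
finger_force: 60.3
[ 0.5344 -0.2062  0.0844]
[ 0.5345 -0.2066  0.0853]
[ 0.5343 -0.2068  0.0857]
[ 0.5341 -0.2069  0.0858]
[0.0073, 0.0041, 0.0759] [-0.0002, 0.002, 0.0002]
[0.0273, 0.0041, 0.0758] [-0.0002, 0.002, 0.0002]
t5.30 pos [ 0.5341 -0.2069  0.0858] F [-0.5  0.2 -2. ] gap 0.0237 ff 60.3
```

View pics/pl4.png

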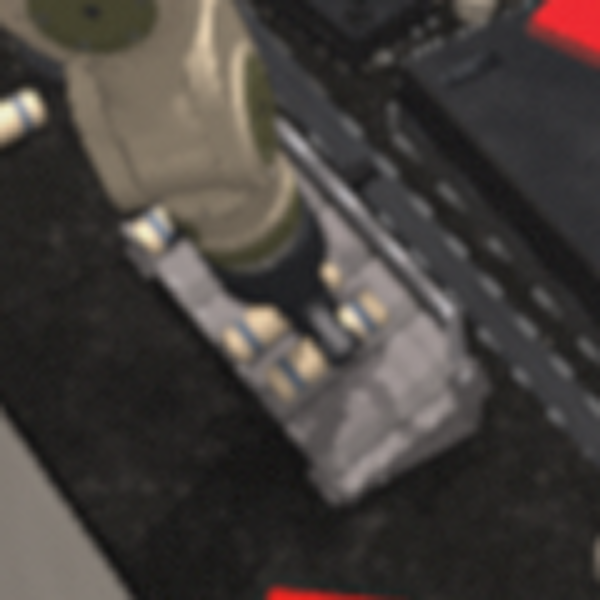

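The roll is lined up over channel 4, about 20 mm above it. I'll lower it slightly up-slope, watching the force.

```bash
python3 -m handwheel '[[0.2,[-0.006,0.004,0.03],[0,0,0]],[0.2,[-0.006,0.004,0.06],[0,0,0]],[0.2,[-0.006,0.004,0.06],[0,0,0]],[0.2,[-0.006,0.004,0.06],[0,0,0]]]'
python3 -m handwheel '[[0.2,[0,0,0.01],[0,0,0]],[0.2,[0,0,0.01],[0,0,0]]]'
```

```text
t: 5.85
position: [0.5417, -0.2053, 0.0678]
ee_rot: [-0.008, 0.981, 0.002, 0.193]
wrist_force: [1.4, -1.9, -2.0]
finger_gap: 0.0234
finger_force: 60.5
t: 6.1
position: [0.5427, -0.2066, 0.0665]
ee_rot: [-0.008, 0.981, 0.0, 0.193]
wrist_force: [-7.9, -3.8, 10.9]
finger_gap: 0.0233
finger_force: 62.0
```

```bash
python3 -m handwheel '[[0.2,[0,-0.003,-0.007],[0,0,0]],[0.2,[0.01,-0.003,-0.007],[0,0,0]],[0.2,[0.02,-0.003,-0.007],[0,0,0]],[0.2,[0.02,-0.003,-0.007],[0,0,0]]]'
python3 -m handwheel '[[0.2,[0.01,0,0],[0,0,0]],[0.2,[0.01,0,0],[0,0,0]]]'
```

```text
t: 6.6
position: [0.5365, -0.2061, 0.0648]
ee_rot: [-0.008, 0.981, 0.002, 0.193]
wrist_force: [0.7, -2.9, 1.8]
finger_gap: 0.0234
finger_force: 60.7
t: 6.85
position: [0.536, -0.2062, 0.0652]
ee_rot: [-0.009, 0.981, 0.002, 0.196]
wrist_force: [8.3, 0.3, 1.8]
finger_gap: 0.0236
finger_force: 60.6
```

```bash
python3 -m handwheel '[[0.2,[0,0,0.006],[0,0,0]],[0.48,[0,0,0.006],[0,0,0]],[0.48,[0,0,0.006],[0,0,0]],[0.48,[0,0,0.006],[0,0,0]],[0.48,[0,0,-0.1],[0,0,0]],[0.48,[0,0,-0.3],[0,0,0]],[0.48,[0,0,-0.5],[0,0,0]],[0.48,[0,0,-0.5],[0,0,0]]]'
python3 - <<'E'
from g import *
q=down(4); show(([.48,.10,.25],q),([.4615,.1246,.15],q),([.4615,.1246,.028],q))
E
```

```text
t: 7.85
position: [0.4776, -0.2086, 0.2072]
ee_rot: [-0.008, 0.981, -0.0, 0.196]
wrist_force: [0.9, -0.6, -0.7]
finger_gap: 0.0409
finger_force: 0.0
[-0.0789, 1.0277, -0.1257] [-0.0045, 0.1253, -0.0166]
[0.1045, 1.112, 0.1587] [-0.0045, 0.1253, -0.0166]
[0.2605, 1.1135, 0.5343] [-0.0045, 0.1253, -0.0166]
t7.85 pos [ 0.4776 -0.2086  0.2072] F [ 0.9 -0.6 -0.7] gap 0.0409 ff 0.0
```

```bash
python3 -m handwheel '[[0.48,[0,0.2,0],[0,0,0]],[0.48,[0,0.4,0],[0,0.03,0]],[0.48,[0,0.6,0.05],[0,0.08,0]],[0.6,[0.05,0.8,0.08],[-0.0045,0.1253,-0.0166]],[0.6,[0.1,1,0.15],[-0.0045,0.1253,-0.0166]],[0.6,[0.1,1,0.15],[-0.0045,0.1253,-0.0166]],[0.6,[0.1,1,0.15],[-0.0045,0.1253,-0.0166]]]'
python3 - <<'E'
from g import *
im=env.read_camera("scene");it=env.read_camera("top")
a=[cv2.resize(i[c[1]-30:c[1]+30,c[0]-40:c[0]+40,::-1],(400,300),interpolation=cv2.INTER_CUBIC) for i,c in((im,(305,245)),(it,(315,202)))]
cv2.imwrite("pics/p4b.png",np.hstack(a))
q=down(4); show(([.4615,.1246,.10],q),([.4615,.1246,.028],q))
E
```

```text
t: 8.72
position: [0.4599, 0.0932, 0.1486]
ee_rot: [-0.036, 0.999, 0.002, -0.004]
wrist_force: [0.6, -0.2, 0.1]
finger_gap: 0.0514
finger_force: 0.0
[-0.0105, 0.1074, 0.1663] [0.0016, -0.0018, -0.0001]
[-0.0119, 0.1061, 0.4063] [0.0016, -0.0018, -0.0001]
t8.82 pos [0.4609 0.092  0.1498] F [ 0.5 -0.4  0.3] gap 0.0512 ff 0.0
```

View pics/p4b.png

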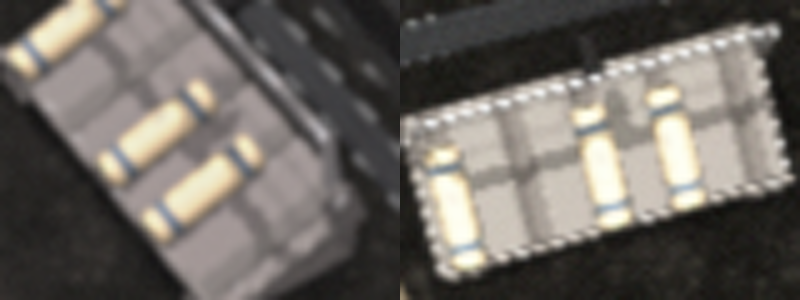

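Channel 4's roll lies in line with d and e, with its lower end level with the row (right crop (688,200)). Next is roll L1.

```bash
python3 -m handwheel '[[0.6,[-0.011,0.106,0.1],[0.0016,0,0]],[0.6,[-0.011,0.106,0.2],[0.0016,0,0]],[0.6,[-0.011,0.106,0.3],[0.0016,0,0]],[0.6,[-0.011,0.106,0.4],[0.0016,0,0]],[0.6,[-0.011,0.106,0.4],[0.0016,0,0]],[0.6,[-0.011,0.106,0.4],[0.0016,0,0]],[0.2,[-0.011,0.106,0.4],[0.0016,0,0]],[0.2,[-0.011,0.106,0.4],[0.0016,0,0]],[0.2,[-0.011,0.106,0.4],[0.0016,0,0]]]' 60
python3 - <<'E'
from g import *
show()
E
```

```text
t: 9.95
position: [0.4625, 0.1248, 0.0316]
ee_rot: [-0.035, 0.999, -0.001, -0.001]
wrist_force: [-0.6, -4.3, 6.7]
finger_gap: 0.0238
finger_force: 58.5
t9.95 pos [0.4625 0.1248 0.0316] F [-0.6 -4.3  6.7] gap 0.0238 ff 58.5
```

```bash
python3 -m handwheel '[[0.2,[0,0,-0.1],[0,0,0]],[0.2,[0,0,-0.3],[0,0,0]],[0.2,[0,0,-0.5],[0,0,0]],[0.2,[0,0,-0.7],[0,0,0]],[0.2,[0,-0.2,-0.7],[0,0,0]],[0.2,[0,-0.4,-0.7],[0,-0.04,0]],[0.2,[0,-0.6,-0.7],[0,-0.08,0]],[0.2,[0,-0.68,-0.7],[0,-0.122,0.0166]],[0.2,[0,-0.68,-0.7],[0,-0.122,0.0166]],[0.2,[0,-0.68,-0.7],[0,-0.122,0.0166]]]'
python3 - <<'E'
from g import *
q=slope(); p=place(2)
for i in range(2): env.read_camera("top")
show((tcp(p,.14,.008),q),(tcp(p,.034,.008),q),(tcp(p,.019,.008),q))
E
```

```text
t: 11.2
position: [0.4762, -0.0777, 0.24]
ee_rot: [-0.009, 0.982, 0.007, 0.187]
wrist_force: [-0.0, 0.1, -4.4]
finger_gap: 0.0239
finger_force: 60.6
[0.0164, -0.06, 0.2281] [0.0034, -0.0022, 0.0001]
[0.014, -0.0637, 0.5814] [0.0034, -0.0022, 0.0001]
[0.0136, -0.0643, 0.6314] [0.0034, -0.0022, 0.0001]
t11.30 pos [ 0.4773 -0.0774  0.2404] F [ 0.5 -0.2 -3.6] gap 0.0241 ff 60.6
```

```bash
python3 -m handwheel '[[0.2,[0.016,-0.06,0.1],[0.0034,-0.0022,0]],[0.2,[0.014,-0.063,0.3],[0.0034,-0.0022,0]],[0.2,[0.014,-0.064,0.45],[0.0034,-0.0022,0]],[0.2,[0.014,-0.064,0.58],[0.0034,-0.0022,0]],[0.2,[0.014,-0.064,0.6],[0.0034,-0.0022,0]],[0.2,[0.014,-0.064,0.61],[0.0034,-0.0022,0]],[0.2,[0.014,-0.064,0.62],[0.0034,-0.0022,0]],[0.2,[0.014,-0.064,0.62],[0.0034,-0.0022,0]]]'
python3 - <<'E'
from g import *
q=slope(); p=place(2)
for i in range(2): env.read_camera("top")
show((tcp(p,.019,.008),q),(tcp(p,.019,0),q))
E
```

```text
t: 12.3
position: [0.5422, -0.0945, 0.0664]
ee_rot: [-0.008, 0.981, 0.001, 0.192]
wrist_force: [0.6, 0.1, -3.3]
finger_gap: 0.0233
finger_force: 60.5
[-0.0009, 0.0032, 0.0132] [-0.0004, 0.0005, -0.0004]
[0.0258, 0.0031, 0.0132] [-0.0004, 0.0005, -0.0004]
t12.40 pos [ 0.5419 -0.0945  0.0662] F [-0.1 -0.3 -4.5] gap 0.0237 ff 60.5
```

```bash
python3 -m handwheel '[[0.2,[0,0.003,0.005],[0,0,0]],[0.2,[0,0.003,0.01],[0,0,0]],[0.2,[0,0.003,0.01],[0,0,0]]]'; python3 -m handwheel '[[0.2,[0.01,0,0],[0,0,0]],[0.2,[0.02,0,0],[0,0,0]],[0.2,[0.025,0,0],[0,0,0]],[0.2,[0.025,0,0],[0,0,0]]]'
```

```text
t: 12.78
position: [0.543, -0.0942, 0.0633]
ee_rot: [-0.008, 0.981, 0.001, 0.191]
wrist_force: [-4.6, -1.2, 4.9]
finger_gap: 0.0236
finger_force: 61.9
t: 13.28
position: [0.5371, -0.0946, 0.0607]
ee_rot: [-0.008, 0.981, 0.0, 0.192]
wrist_force: [2.1, -3.9, 2.6]
finger_gap: 0.0237
finger_force: 61.2
```

```bash
python3 -m handwheel '[[0.2,[0.005,-0.002,-0.001],[0,0,0]],[0.2,[0.009,-0.002,-0.001],[0,0,0]],[0.2,[0.009,-0.002,-0.001],[0,0,0]]]'
```

```text
t: 13.65
position: [0.5367, -0.0946, 0.0611]
ee_rot: [-0.009, 0.981, 0.001, 0.195]
wrist_force: [8.4, -1.5, 0.7]
finger_gap: 0.024
finger_force: 60.8
```

```bash
python3 -m handwheel '[[0.2,[-0.002,0,0.004],[0,0,0]],[0.48,[-0.002,0,0.004],[0,0,0]],[0.48,[-0.002,0,0.004],[0,0,0]],[0.48,[-0.002,0,0.004],[0,0,0]],[0.48,[0,0,-0.1],[0,0,0]],[0.48,[0,0,-0.3],[0,0,0]],[0.48,[0,0,-0.5],[0,0,0]],[0.48,[0,-0.15,-0.55],[0,0,0]],[0.48,[0,-0.35,-0.55],[0,0,0]],[0.48,[0,-0.55,-0.55],[0,0,0]],[0.48,[0,-0.75,-0.55],[0,0,0]],[0.48,[0,-0.95,-0.55],[0,0.05,0]]]'
python3 - <<'E'
from g import *
im=env.read_camera("top").astype(int); m=(im[...,0]>150)&(im[...,1]<70); m[:, :365]=0; m[:195]=0
ys,xs=np.where(m); P=plane("top",np.c_[xs,ys],.013); print("red",P.min(0).round(3),P.max(0).round(3),P[P[:,0].argmax()].round(3))
q=down(-6.5); show(([.5268,-.4520,.12],q),([.5268,-.4520,.028],q))
E
```

```text
t: 15.15
position: [0.4722, -0.3803, 0.2097]
ee_rot: [-0.006, 0.994, 0.003, 0.11]
wrist_force: [1.1, -0.1, 0.2]
finger_gap: 0.0409
finger_force: 0.0
red [ 0.485 -0.381  0.013] [ 0.494 -0.37   0.013] [ 0.494 -0.381  0.013]
[-0.0943, -0.2045, 0.323] [0.0039, 0.0689, 0.0397]
[-0.0283, -0.2041, 0.6225] [0.0039, 0.0689, 0.0397]
t15.20 pos [ 0.4776 -0.3911  0.2085] F [ 2.6 -7.2 -3.6] gap 0.0410 ff 0.0
```

```bash
python3 -m handwheel '[[0.6,[-0.05,-0.1,0.1],[0.0039,0.0689,0.0397]],[0.6,[-0.094,-0.2,0.2],[0.0039,0.0689,0.0397]],[0.6,[-0.094,-0.2,0.25],[0.0039,0.0689,0.0397]],[0.6,[-0.094,-0.2,0.25],[0.0039,0.0689,0.0397]]]'
python3 - <<'E'
from g import *
for i in range(2): im=env.read_camera("top")
q=down(-6.5); show(([.5268,-.4520,.12],q),([.5268,-.4520,.028],q))
E
```

```text
t: 15.7
position: [0.5203, -0.4376, 0.1426]
ee_rot: [0.054, 0.999, 0.003, 0.004]
wrist_force: [-0.7, 0.5, -0.4]
finger_gap: 0.0514
finger_force: 0.0
[-0.0243, -0.0428, 0.0872] [0.0008, 0.0034, 0.0015]
[-0.021, -0.0435, 0.3939] [0.0008, 0.0034, 0.0015]
t15.80 pos [ 0.5207 -0.4385  0.1461] F [ 0.  -0.4  0.3] gap 0.0517 ff 0.0
```

```bash
python3 -m handwheel '[[0.6,[-0.024,-0.043,0.1],[0.0008,0.0034,0.0015]],[0.6,[-0.021,-0.043,0.2],[0.0008,0.0034,0.0015]],[0.6,[-0.021,-0.043,0.3],[0.0008,0.0034,0.0015]],[0.6,[-0.021,-0.043,0.385],[0.0008,0.0034,0.0015]],[0.6,[-0.021,-0.043,0.385],[0.0008,0.0034,0.0015]],[0.6,[-0.021,-0.043,0.385],[0.0008,0.0034,0.0015]],[0.2,[-0.021,-0.043,0.385],[0.0008,0.0034,0.0015]],[0.2,[-0.021,-0.043,0.385],[0.0008,0.0034,0.0015]],[0.2,[-0.021,-0.043,0.385],[0.0008,0.0034,0.0015]]]' 60
```

```text
t: 16.92
position: [0.5279, -0.4537, 0.032]
ee_rot: [0.057, 0.998, -0.001, 0.001]
wrist_force: [-0.7, 0.9, 6.3]
finger_gap: 0.0235
finger_force: 58.8
```

```bash
python3 -m handwheel '[[0.2,[0,0,-0.1],[0,0,0]],[0.2,[0,0,-0.3],[0,0,0]],[0.2,[0,0,-0.5],[0,0,0]],[0.2,[0,0,-0.7],[0,0,0]],[0.2,[0.05,0.2,-0.7],[0,0,0]],[0.2,[0.15,0.4,-0.7],[0,-0.04,-0.02]],[0.2,[0.22,0.55,-0.7],[-0.008,-0.08,-0.041]],[0.2,[0.24,0.62,-0.7],[-0.008,-0.123,-0.041]],[0.2,[0.24,0.62,-0.7],[-0.008,-0.123,-0.041]],[0.2,[0.24,0.62,-0.7],[-0.008,-0.123,-0.041]]]'
python3 - <<'E'
from g import *
q=slope(); p=place(5)
for i in range(2): env.read_camera("top")
show((tcp(p,.14,.008),q),(tcp(p,.034,.008),q),(tcp(p,.020,.008),q))
E
```

```text
t: 18.18
position: [0.4771, -0.2604, 0.2406]
ee_rot: [-0.008, 0.981, 0.001, 0.192]
wrist_force: [0.6, -0.1, -2.9]
finger_gap: 0.0238
finger_force: 60.1
[0.0121, -0.0038, 0.2328] [-0.0007, 0.001, -0.0001]
[0.0132, -0.0031, 0.5861] [-0.0007, 0.001, -0.0001]
[0.0133, -0.003, 0.6328] [-0.0007, 0.001, -0.0001]
t18.27 pos [ 0.4782 -0.2614  0.2408] F [ 0.2  0.1 -3.1] gap 0.0236 ff 60.1
```

```bash
python3 -m handwheel '[[0.2,[0.013,-0.003,0.15],[0,0,0]],[0.2,[0.013,-0.003,0.3],[0,0,0]],[0.2,[0.013,-0.003,0.45],[0,0,0]],[0.2,[0.013,-0.003,0.58],[0,0,0]],[0.2,[0.013,-0.003,0.6],[0,0,0]],[0.2,[0.013,-0.003,0.61],[0,0,0]],[0.2,[0.013,-0.003,0.62],[0,0,0]],[0.2,[0.013,-0.003,0.62],[0,0,0]]]'
python3 - <<'E'
from g import *
q=slope(); p=place(5)
for i in range(2): env.read_camera("top")
show((tcp(p,.019,.008),q),(tcp(p,.019,0),q))
E
```

```text
t: 19.27
position: [0.5439, -0.2602, 0.0672]
ee_rot: [-0.008, 0.981, 0.001, 0.193]
wrist_force: [-0.4, 0.6, -3.7]
finger_gap: 0.024
finger_force: 60.0
[-0.0033, -0.0053, 0.0173] [-0.0005, 0.0012, -0.0002]
[0.0234, -0.0053, 0.0172] [-0.0005, 0.0012, -0.0002]
t19.38 pos [ 0.5437 -0.2599  0.067 ] F [-1.4 -0.4 -3.2] gap 0.0237 ff 60.0
```

```bash
python3 -m handwheel '[[0.2,[0,-0.005,0.005],[0,0,0]],[0.2,[0,-0.005,0.012],[0,0,0]],[0.2,[0,-0.005,0.012],[0,0,0]]]'; python3 -m handwheel '[[0.2,[0.01,0,0],[0,0,0]],[0.2,[0.02,0,0],[0,0,0]],[0.2,[0.027,0,0],[0,0,0]],[0.2,[0.027,0,0],[0,0,0]]]'
```

```text
t: 19.75
position: [0.5451, -0.2619, 0.0633]
ee_rot: [-0.008, 0.981, 0.001, 0.192]
wrist_force: [-3.5, -1.5, 2.2]
finger_gap: 0.0239
finger_force: 61.0
t: 20.25
position: [0.5409, -0.2621, 0.062]
ee_rot: [-0.009, 0.981, 0.001, 0.196]
wrist_force: [8.9, 0.1, 0.6]
finger_gap: 0.0238
finger_force: 60.3
```

```bash
python3 -m handwheel '[[0.2,[-0.002,0,0.004],[0,0,0]],[0.48,[-0.002,0,0.004],[0,0,0]],[0.48,[-0.002,0,0.004],[0,0,0]],[0.48,[-0.002,0,0.004],[0,0,0]],[0.48,[0,0,-0.1],[0,0,0]],[0.48,[0,0,-0.3],[0,0,0]],[0.48,[0,0,-0.5],[0,0,0]],[0.48,[0,0,-0.7],[0,0,0]],[0.2,[0.1,-0.2,-0.75],[0,0,0]],[0,[0.2,-0.4,-0.75],[0,0.06,0]],[0,[0.2,-0.6,-0.75],[0,0.122,0]],[0,[0.2,-0.6,-0.75],[0,0.122,0]]]'
python3 - <<'E'
from g import *
im=env.read_camera("scene");it=env.read_camera("top")
a=[cv2.resize(i[c[1]-30:c[1]+30,c[0]-40:c[0]+40,::-1],(400*3//2//2*2*2//3*1,300),interpolation=cv2.INTER_CUBIC) for i,c in((im,(305,245)),(it,(315,202)))]
cv2.imwrite("pics/all.png",np.hstack(a)); cv2.imwrite("pics/all_full.png",np.vstack([im,it])[:,:,::-1])
show()
E
```

```text
t: 21.75
position: [0.4013, -0.4477, 0.2394]
ee_rot: [-0.008, 1.0, 0.003, -0.001]
wrist_force: [-0.5, 0.3, 0.1]
finger_gap: -0.0004
finger_force: 0.0
t21.85 pos [ 0.4001 -0.444   0.2425] F [ 0.2 -0.1  1.2] gap -0.0001 ff 0.0
```

View pics/all.png

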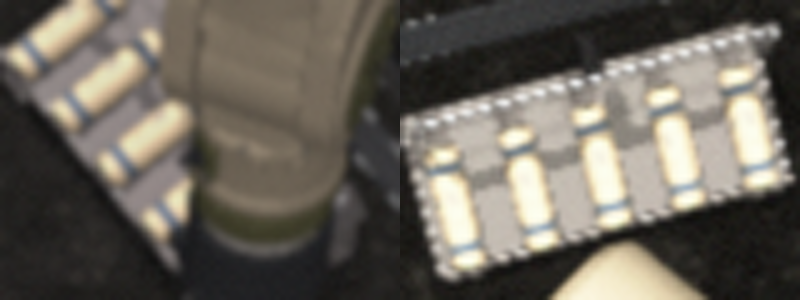

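All five rolls lie in a straight, evenly stepped row (lower ends in the right crop from (467,262) to (762,182)). Next is the keeper: I'll straddle the tab from above, behind the upright bar, and push the bar down with the fingertips.

```bash
cat > k.py <<'E'
from g import *
q10=slope(tilt=10)
Pv=np.array([.592,.081])
def kp(beta,tilt,r=.059,extra=0):
    b=np.radians(beta); C=Pv+r*np.array([np.cos(b),np.sin(b)])+(.0015-extra)*np.array([np.sin(b),-np.cos(b)])
    M=slope(tilt=tilt); A=M.as_matrix(); return np.array([C[0],-.1495+(C[0]-.5443)*np.sin(np.radians(PSI)),C[1]])-.011*A[:,0]-.025*A[:,2],M
E
python3 - <<'E'
from k import *
show(([.6277,-.148,.28],q10))
E
```

```text
[-0.7744, 0.975, -0.12] [0.0012, -0.0551, -0.0006]
t21.85 pos [ 0.4001 -0.444   0.2425] F [ 0.2 -0.1  1.2] gap -0.0001 ff 0.0
```

```bash
python3 -m handwheel '[[0.4,[-0.1,0.18,-0.12],[0,0,0]],[0.4,[-0.22,0.34,-0.12],[0,0,0]],[0.4,[-0.33,0.5,-0.12],[0,0,0]],[0.4,[-0.45,0.66,-0.12],[0,-0.055,0]],[0.4,[-0.57,0.82,-0.12],[0.0012,-0.055,0]],[0.4,[-0.69,0.95,-0.12],[0.0012,-0.055,0]],[0.4,[-0.774,0.975,-0.12],[0.0012,-0.055,0]],[0.4,[-0.774,0.975,-0.12],[0.0012,-0.055,0]],[0.4,[-0.774,0.975,-0.12],[0.0012,-0.055,0]]]' 30
python3 - <<'E'
from k import *
for i in range(2): it=env.read_camera("top");im=env.read_camera("scene")
a=[cv2.resize(i[c[1]-30:c[1]+30,c[0]-40:c[0]+40,::-1],(400,300),interpolation=cv2.INTER_CUBIC) for i,c in((im,(320,225)),(it,(315,185)))]
cv2.imwrite("pics/k1.png",np.hstack(a))
show(([.6277,-.148,.28],q10),([.6277,-.148,.18],q10),([.6277,-.148,.15],q10))
E
```

```text
t: 22.98
position: [0.6255, -0.1464, 0.283]
ee_rot: [-0.008, 0.996, -0.001, 0.088]
wrist_force: [-0.5, -0.1, -0.3]
finger_gap: 0.0343
finger_force: 0.0
[-0.0035, -0.001, 0.0091] [-0.0013, 0.0005, -0.0006]
[0.0549, 0.0002, 0.3372] [-0.0013, 0.0005, -0.0006]
[0.0724, 0.0006, 0.4357] [-0.0013, 0.0005, -0.0006]
t23.18 pos [ 0.6262 -0.1477  0.2825] F [-0.3 -0.8 -1.1] gap 0.0338 ff 0.0
```

View pics/k1.png

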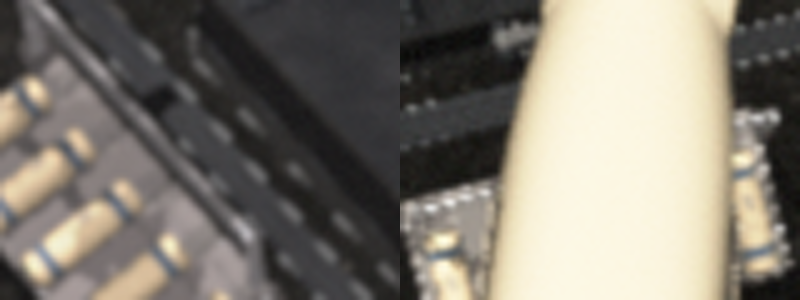

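The left crop shows the tab at scene (312,215) behind the upright bar. I'll check it against the top view position (312,181).

```bash
python3 - <<'E'
from k import *
print("tab",tri((312,214.6),(312,181)), "bar mid L-R scene/top", tri((280+245/5,195+228/5),(275+370/5,172+30/5)), tri((280+30/5,195+10/5),(275+15/5,172+118/5)))
print(plane("scene",[(312,214.6)],.14),plane("top",[(312,181)],.14))
print(proj("scene",[[.617,-.148,.14]]),proj("top",[[.617,-.148,.14]]))
E
```

```text
tab (array([ 0.60497287, -0.14934353,  0.13932987]), np.float64(0.001427369161800878)) bar mid L-R scene/top (array([ 0.58093307, -0.27623935,  0.15131328]), np.float64(0.0018761433521061596)) (array([ 0.58689632, -0.02120664,  0.12015053]), np.float64(0.005759223535029828))
[[ 0.60383357 -0.14979926  0.14      ]] [[ 0.60549168 -0.14947121  0.14      ]]
[[315.01807249 212.71851583]] [[310.71937997 178.07976888]]
```

```bash
python3 -m handwheel '[[0.4,[0.02,0,0.15],[0,0,0]],[0.4,[0.055,0,0.33],[0,0,0]],[0.4,[0.072,0,0.43],[0,0,0]],[0.4,[0.072,0,0.43],[0,0,0]],[0.4,[0.072,0,0.43],[0,0,0]]]'
python3 - <<'E'
from k import *
for i in range(2): im=env.read_camera("scene")
L=[(92,10),(105,12),(120,14),(135,16),(150,18),(163,20),(175,21),(186,22),(194,22),(200,22)]
show(*[kp(b,t) for b,t in L])
E
```

```text
t: 23.8
position: [0.6292, -0.1483, 0.1529]
ee_rot: [-0.008, 0.996, -0.002, 0.089]
wrist_force: [0.2, -0.3, -0.6]
finger_gap: 0.034
finger_force: 0.0
[0.0969, 0.0007, -0.0609] [-0.0017, 0.0016, -0.0002]
[0.1443, 0.0007, -0.0646] [-0.0017, -0.0095, -0.0002]
[0.1977, 0.0007, -0.0562] [-0.0017, -0.0206, -0.0001]
[0.247, 0.0008, -0.0349] [-0.0017, -0.0317, -0.0001]
[0.2889, 0.0009, -0.0023] [-0.0017, -0.0428, -0.0001]
[0.3177, 0.0011, 0.0332] [-0.0017, -0.054, -0.0]
[0.3352, 0.0013, 0.0708] [-0.0017, -0.0595, -0.0]
[0.3441, 0.0015, 0.1074] [-0.0017, -0.0651, -0.0]
[0.3449, 0.0016, 0.1349] [-0.0017, -0.0651, -0.0]
[0.343, 0.0017, 0.1554] [-0.0017, -0.0651, -0.0]
t23.90 pos [ 0.6298 -0.1483  0.1538] F [ 1. -0. -0.] gap 0.0340 ff 0.0
```

```bash
python3 -m handwheel '[[0.4,[0.04,0,-0.04],[0,0,0]],[0.4,[0.09,0,-0.055],[0,0,0]],[0.4,[0.12,0,-0.06],[0,-0.005,0]],[0.4,[0.145,0,-0.06],[0,-0.01,0]],[0.4,[0.17,0,-0.058],[0,-0.015,0]],[0.4,[0.2,0,-0.052],[0,-0.02,0]],[0.4,[0.225,0,-0.042],[0,-0.026,0]],[0.4,[0.247,0,-0.03],[0,-0.032,0]],[0.4,[0.27,0,-0.015],[0,-0.037,0]],[0.4,[0.289,0,0.002],[0,-0.043,0]],[0.4,[0.289,0,0.002],[0,-0.043,0]]]'
python3 - <<'E'
from k import *
im=env.read_camera("scene");it=env.read_camera("top")
a=[cv2.resize(i[c[1]-30:c[1]+30,c[0]-40:c[0]+40,::-1],(400,300),interpolation=cv2.INTER_CUBIC) for i,c in((im,(310,230)),(it,(315,195)))]
cv2.imwrite("pics/k2.png",np.hstack(a))
L=[(155,19),(163,20),(175,21),(186,22),(194,22),(200,22),(203,22)]
show(*[kp(b,t) for b,t in L])
E
```

```text
t: 25.28
position: [0.5416, -0.1485, 0.1344]
ee_rot: [-0.008, 0.988, -0.0, 0.154]
wrist_force: [0.8, -0.0, 0.5]
finger_gap: 0.0342
finger_force: 0.0
[0.0054, -0.002, 0.0012] [-0.0012, -0.0068, -0.0]
[0.0246, -0.002, 0.0216] [-0.0012, -0.0123, -0.0]
[0.0468, -0.0018, 0.0565] [-0.0012, -0.0179, -0.0]
[0.0604, -0.0017, 0.0917] [-0.0012, -0.0235, -0.0]
[0.0648, -0.0016, 0.1188] [-0.0012, -0.0235, -0.0]
[0.0656, -0.0015, 0.1394] [-0.0012, -0.0235, -0.0]
[0.0652, -0.0015, 0.1496] [-0.0012, -0.0235, -0.0]
t25.38 pos [ 0.5429 -0.1489  0.1354] F [-0.3 -0.3  0.8] gap 0.0342 ff 0.0
```

View pics/k2.png

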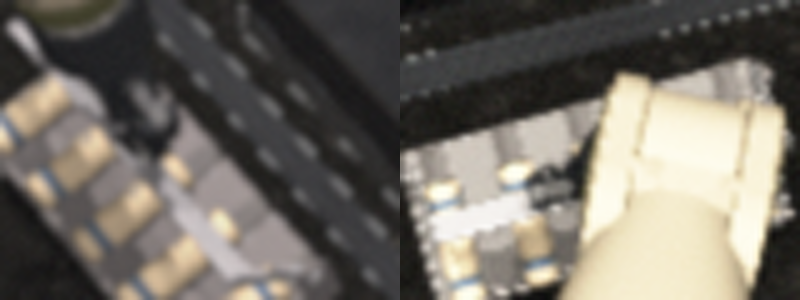

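The bar has swung over the roll middles (left crop (200,225)) with the fingers either side of the tab. I'll press on to closed.

```bash
python3 -m handwheel '[[0.4,[0.006,-0.002,0.005],[0,-0.007,0]],[0.4,[0.025,-0.002,0.022],[0,-0.012,0]],[0.4,[0.037,-0.002,0.04],[0,-0.015,0]],[0.4,[0.047,-0.002,0.057],[0,-0.018,0]],[0.4,[0.054,-0.002,0.075],[0,-0.021,0]],[0.4,[0.06,-0.002,0.092],[0,-0.0235,0]],[0.4,[0.063,-0.002,0.106],[0,-0.0235,0]],[0.4,[0.065,-0.002,0.119],[0,-0.0235,0]],[0.4,[0.065,-0.002,0.13],[0,-0.0235,0]],[0.4,[0.065,-0.002,0.135],[0,-0.0235,0]]]'
python3 -m handwheel '[[0.4,[0,0,0.005],[0,0,0]],[0.4,[0,0,0.01],[0,0,0]],[0.4,[0,0,0.01],[0,0,0]]]'
```

```text
t: 26.62
position: [0.5371, -0.1498, 0.0907]
ee_rot: [-0.008, 0.982, -0.0, 0.191]
wrist_force: [-0.5, 0.0, -0.2]
finger_gap: 0.0338
finger_force: 0.2
t: 27.0
position: [0.5383, -0.1499, 0.0882]
ee_rot: [-0.008, 0.982, -0.0, 0.191]
wrist_force: [-0.3, 0.1, -1.2]
finger_gap: 0.0343
finger_force: 0.0
```

```bash
python3 -m handwheel '[[0.4,[0,0,0.006],[0,0,0]],[0.4,[0,0,0.01],[0,0,0]],[0.4,[0,0,0.01],[0,0,0]]]'; python3 -m handwheel '[[0.4,[0,0,0.006],[0,0,0]],[0.4,[0,0,0.006],[0,0,0]]]'
```

```text
t: 27.38
position: [0.5388, -0.1499, 0.0874]
ee_rot: [-0.008, 0.981, -0.001, 0.192]
wrist_force: [-15.9, 2.4, 23.7]
finger_gap: 0.0341
finger_force: 14.1
t: 27.62
position: [0.539, -0.1499, 0.0872]
ee_rot: [-0.008, 0.981, -0.001, 0.192]
wrist_force: [-28.1, 3.9, 40.7]
finger_gap: 0.0341
finger_force: 24.2
```

```bash
python3 -m handwheel '[[0.4,[0,0,0.006],[0,0,0]],[0.4,[0,0,0.006],[0,0,0]]]'
```

```text
t: 27.88
position: [0.5392, -0.15, 0.0869]
ee_rot: [-0.008, 0.981, -0.001, 0.192]
wrist_force: [-39.2, 5.2, 58.2]
finger_gap: 0.0343
finger_force: 34.4
```

```bash
python3 -m handwheel '[[0.4,[0,0,-0.02],[0,0,0]],[0.4,[0,0,-0.05],[0,0,0]],[0.4,[0,0,-0.2],[0,0,0]],[0.4,[0,0,-0.4],[0,0,0]],[0.4,[0.1,0,-0.5],[0,0,0]],[0.4,[0.1,-0.2,-0.5],[0,0,0]],[0.4,[0.1,-0.4,-0.5],[0,0,0]],[0.4,[0.1,-0.6,-0.5],[0,0,0]],[0.4,[0.1,-0.8,-0.5],[0,0,0]],[0.4,[0.1,-1,-0.5],[0,0,0]],[0.4,[0.1,-1,-0.5],[0,0,0]]]'
python3 - <<'E'
from m import *
it=env.read_camera("top");im=env.read_camera("scene"); cv2.imwrite("pics/end.png",np.vstack([im,it])[:,:,::-1])
# profile of brightness along lines up-slope between channels 1/2 & 2/3 : find bar centre row in both views
for y in(.028+.056,.028,-.028,-.084):
    for n,I in(("top",it),("scene",im)):
        best=[]
        a=np.linspace(-.03,.05,81)  # along slope from roll middle, at bar plane height (18.5mm above axis)
        c,s=np.cos(np.radians(22)),np.sin(np.radians(22))
        X=np.c_[.5443-.0185*s+a*c,np.full(81,-.1495+y),.042+.0185*c+a*s]
        p=proj(n,X).astype(np.float32); g=cv2.remap(cv2.cvtColor(I,cv2.COLOR_RGB2HSV),p[:,0],p[:,1],cv2.INTER_LINEAR)
        print(n,y,"V",g[::5,2].tolist())
E
```

```text
t: 29.25
position: [0.461, -0.4554, 0.2094]
ee_rot: [-0.006, 0.982, -0.001, 0.191]
wrist_force: [-0.9, 0.3, -0.3]
finger_gap: 0.034
finger_force: 0.0Traceback (most recent call last):
  File "<stdin>", line 11, in <module>
IndexError: index 2 is out of bounds for axis 1 with size 1
```

```bash
python3 - <<'E'
from m import *
I2=cv2.imread("pics/end.png")[:,:,::-1].copy(); D={"scene":I2[:420],"top":I2[420:]}
a=np.arange(-30,41)/1000; c,s=np.cos(np.radians(22)),np.sin(np.radians(22))
for n,I in D.items():
    for y in(.084,.028,-.028,-.084):
        X=np.c_[.5443-.0185*s+a*c,np.full(len(a),-.1495+y),.042+.0185*c+a*s]
        p=proj(n,X).astype(np.float32); g=cv2.remap(I,p[:,:1],p[:,1:],cv2.INTER_LINEAR)[:,0].astype(int)
        print(n,y,"V",g.max(1)[::4].tolist(),"R-B",(g[:,0]-g[:,2])[::4].tolist())
for n,pts in(("scene",[(278,220),(287,230),(297,240),(305,248)]),): pass
E
```

```text
scene 0.084 V [96, 119, 126, 125, 145, 144, 110, 82, 63, 60, 61, 63, 63, 61, 62, 64, 63, 63] R-B [3, 23, 31, 22, 9, 9, 17, 19, 18, 20, 20, 21, 21, 19, 20, 22, 21, 20]
scene 0.028 V [117, 108, 101, 100, 99, 97, 99, 105, 108, 109, 109, 109, 109, 106, 106, 103, 100, 101] R-B [26, 24, 22, 21, 22, 21, 21, 23, 24, 24, 24, 24, 25, 23, 23, 22, 21, 22]
scene -0.028 V [121, 118, 118, 118, 119, 121, 123, 124, 121, 121, 123, 125, 121, 116, 123, 127, 130, 138] R-B [27, 26, 26, 26, 26, 26, 27, 28, 27, 27, 28, 29, 26, 25, 28, 29, 29, 31]
scene -0.084 V [101, 98, 102, 109, 114, 118, 117, 116, 116, 117, 120, 120, 127, 145, 154, 142, 116, 91] R-B [21, 22, 22, 24, 26, 26, 26, 25, 25, 26, 27, 26, 28, 32, 35, 34, 30, 27]
top 0.084 V [179, 146, 138, 149, 202, 244, 247, 247, 248, 247, 228, 204, 203, 203, 204, 204, 202, 203] R-B [16, 13, 13, 11, 6, 4, 4, 4, 4, 5, 8, 16, 17, 19, 18, 19, 18, 19]
top 0.028 V [190, 149, 140, 141, 185, 242, 246, 247, 247, 246, 238, 213, 202, 200, 202, 201, 204, 202] R-B [18, 14, 13, 13, 8, 5, 4, 5, 5, 4, 8, 14, 17, 17, 17, 18, 17, 18]
top -0.028 V [195, 159, 142, 133, 146, 211, 244, 244, 245, 246, 243, 222, 204, 201, 201, 203, 202, 202] R-B [19, 17, 15, 14, 12, 9, 5, 5, 5, 4, 5, 11, 18, 18, 19, 19, 18, 17]
top -0.084 V [194, 171, 146, 136, 136, 191, 239, 244, 245, 246, 245, 233, 207, 202, 201, 202, 203, 201] R-B [17, 16, 13, 12, 11, 12, 6, 5, 5, 5, 5, 8, 17, 19, 18, 18, 18, 17]
```

```bash
python3 -m handwheel '[[0.4,[0.15,-0.1,-0.1],[0,0,0]],[0.4,[0.3,-0.3,-0.1],[0,0,0]],[0.4,[0.3,-0.5,-0.1],[0,0,0]],[0.4,[0.3,-0.5,-0.1],[0,0,0]],[0.4,[0.3,-0.5,-0.1],[0,0,0]]]'
python3 - <<'E'
from m import *
D={n:env.read_camera(n) for n in("scene","top")}
cv2.imwrite("pics/end2.png",np.vstack([D["scene"],D["top"]])[:,:,::-1])
a=np.arange(-30,31)/1000
c,s=np.cos(np.radians(22)),np.sin(np.radians(22))
for h in(0,.006):
  for n,I in D.items():
    for y in(.084,.028,-.028,-.084):
        X=np.c_[.5443-y*.0175-(.0185+h)*s+a*c,np.full(len(a),-.1495+y),.042+(.0185+h)*c+a*s]
        p=proj(n,X).astype(np.float32); g=cv2.remap(I,p[:,:1],p[:,1:],cv2.INTER_LINEAR)[:,0].astype(int)
        w=np.clip(13-(g[:,0]-g[:,2]),0,None)*(g.max(1)>110); b=a[w>3]*1000
        print("h",h,n,y,"bar %s..%s"%((b.min().round(),b.max().round()) if len(b) else (None,None)), g.max(1)[::6].tolist())
E
```

```text
t: 29.98
position: [0.3696, -0.601, 0.2052]
ee_rot: [-0.009, 0.982, 0.001, 0.191]
wrist_force: [0.0, 0.1, 0.4]
finger_gap: 0.0341
finger_force: 0.0
h 0 scene 0.084 bar None..None [209, 207, 206, 204, 200, 195, 189, 177, 153, 101, 90]
h 0 scene 0.028 bar None..None [209, 208, 207, 204, 200, 193, 185, 156, 105, 142, 200]
h 0 scene -0.028 bar None..None [126, 130, 135, 138, 145, 147, 160, 165, 147, 108, 102]
h 0 scene -0.084 bar None..None [210, 210, 210, 210, 209, 210, 210, 209, 208, 208, 209]
h 0 top 0.084 bar -14.0..12.0 [188, 145, 134, 208, 245, 246, 246, 223, 199, 199, 200]
h 0 top 0.028 bar -15.0..11.0 [190, 144, 134, 210, 245, 246, 245, 232, 198, 198, 199]
h 0 top -0.028 bar -14.0..12.0 [188, 143, 132, 181, 243, 243, 245, 234, 199, 198, 198]
h 0 top -0.084 bar -9.0..12.0 [188, 146, 131, 179, 241, 243, 245, 236, 199, 196, 198]
h 0.006 scene 0.084 bar None..None [210, 207, 206, 203, 200, 195, 188, 176, 155, 105, 105]
h 0.006 scene 0.028 bar None..None [209, 208, 207, 203, 199, 193, 184, 156, 109, 162, 202]
h 0.006 scene -0.028 bar None..None [94, 98, 100, 101, 105, 112, 125, 130, 115, 96, 111]
h 0.006 scene -0.084 bar None..None [212, 212, 211, 212, 211, 211, 210, 210, 210, 210, 210]
h 0.006 top 0.084 bar -13.0..13.0 [191, 147, 134, 193, 245, 246, 246, 233, 200, 199, 200]
h 0.006 top 0.028 bar -13.0..12.0 [191, 146, 134, 190, 244, 245, 246, 235, 200, 197, 200]
h 0.006 top -0.028 bar -12.0..13.0 [191, 147, 132, 166, 242, 243, 245, 240, 199, 198, 198]
h 0.006 top -0.084 bar -9.0..13.0 [190, 152, 133, 160, 241, 243, 245, 239, 200, 196, 197]
```

```bash
python3 -m handwheel '[[0.4,[-0.05,0.2,-0.1],[0,0,0]],[0.4,[-0.1,0.4,-0.1],[0,0,0]],[0.4,[-0.15,0.6,-0.1],[0,0,0]],[0.4,[-0.15,0.8,-0.1],[0,0,0]],[0.4,[-0.15,1,-0.1],[0,0,0]],[0.4,[-0.15,1,-0.1],[0,0,0]]]'
python3 -m handwheel '[[0.4,[0,0.2,0],[0,0,0]],[0.4,[0,0.4,0],[0,0,0]],[0.4,[0,0.6,0],[0,0,0]],[0.4,[0,0.8,0],[0,0,0]],[0.4,[0.05,1,0],[0,0,0]],[0.4,[0.05,1,0],[0,0,0]],[0.4,[0.05,1,0],[0,0,0]],[0.4,[0.05,1,0],[0,0,0]]]'
python3 - <<'E'
from m import *
D={n:env.read_camera(n) for n in("scene","top")}
cv2.imwrite("pics/end3.png",np.vstack([D["scene"],D["top"]])[:,:,::-1])
a=np.arange(-30,31)/1000
c,s=np.cos(np.radians(22)),np.sin(np.radians(22))
for h in(0,.006):
  for n,I in D.items():
    for y in(.084,.028,-.028,-.084):
        X=np.c_[.5443-y*.0175-(.0185+h)*s+a*c,np.full(len(a),-.1495+y),.042+(.0185+h)*c+a*s]
        p=proj(n,X).astype(np.float32); g=cv2.remap(I,p[:,:1],p[:,1:],cv2.INTER_LINEAR)[:,0].astype(int)
        b=a[(g[:,0]-g[:,2]<10)&(g.max(1)>110)]*1000
        print("h",h,n,y,"bar %s..%s"%((b.min().round(),b.max().round()) if len(b) else (None,None)), (g[:,0]-g[:,2])[::6].tolist())
E
```

```text
t: 30.82
position: [0.3938, -0.2946, 0.2491]
ee_rot: [-0.011, 0.982, 0.001, 0.191]
wrist_force: [0.3, -0.3, 0.5]
finger_gap: 0.034
finger_force: 0.0
t: 31.82
position: [0.3765, -0.0032, 0.2429]
ee_rot: [-0.007, 0.981, -0.001, 0.192]
wrist_force: [-0.1, 0.2, -0.5]
finger_gap: 0.0343
finger_force: 0.0
h 0 scene 0.084 bar -12.0..8.0 [-1, 28, 30, 6, 5, 6, 7, 21, 31, 8, 4]
h 0 scene 0.028 bar -10.0..30.0 [2, 31, 29, 13, 5, 6, 6, 13, 24, 5, 8]
h 0 scene -0.028 bar -11.0..8.0 [0, 23, 27, 10, 7, 7, 8, 16, 24, 9, 5]
h 0 scene -0.084 bar -12.0..30.0 [2, 21, 25, 8, 7, 7, 7, 9, 17, 7, 7]
h 0 top 0.084 bar -13.0..12.0 [18, 16, 13, 7, 3, 3, 4, 9, 18, 17, 18]
h 0 top 0.028 bar -14.0..12.0 [18, 15, 14, 5, 3, 4, 4, 9, 18, 17, 16]
h 0 top -0.028 bar -10.0..12.0 [16, 16, 14, 11, 5, 5, 3, 7, 18, 18, 17]
h 0 top -0.084 bar -9.0..13.0 [17, 13, 13, 11, 5, 4, 4, 6, 17, 19, 19]
h 0.006 scene 0.084 bar -30.0..30.0 [-4, 41, 42, 10, 5, 6, 10, 36, 46, 9, 7]
h 0.006 scene 0.028 bar -30.0..29.0 [2, 43, 42, 17, 6, 7, 6, 24, 42, 2, 10]
h 0.006 scene -0.028 bar -28.0..24.0 [-5, 34, 38, 13, 7, 8, 9, 29, 41, 9, 4]
h 0.006 scene -0.084 bar -29.0..30.0 [-1, 38, 39, 10, 6, 6, 7, 19, 36, 4, 7]
h 0.006 top 0.084 bar -12.0..13.0 [18, 16, 14, 8, 3, 3, 4, 6, 18, 17, 18]
h 0.006 top 0.028 bar -13.0..13.0 [18, 15, 14, 8, 3, 4, 4, 8, 17, 17, 16]
h 0.006 top -0.028 bar -8.0..13.0 [18, 16, 14, 12, 5, 5, 3, 6, 17, 18, 16]
h 0.006 top -0.084 bar -8.0..13.0 [16, 14, 13, 11, 5, 4, 4, 4, 16, 19, 19]
```

```bash
python3 -c "
from cell import env
print(env.finish_job())"
```

```text
the job is handed in; nothing more can be done
None
```

I laid the three loose rolls in channels 2, 4 and 5 with their lower ends against the lip, pressed the keeper down to its stop and let go, and handed the job in at about 32 s; I got no verdict back, and confirmed the bar closed only by the hard stop and both cameras, which can't rule out a few mm of lift.

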